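# Put the mixed-up reagent vials back in their colour-coded seats

### The job

The four reagent vials have been put back in each other's seats on the dosing carrier. Swap them round so that every vial stands upright and fully down in the seat of its own colour, with the spare grey seat, which you may use for parking on the way, empty again for the sample. Don't tip a vial over, and leave the red-lidded sample cup beside the carrier where it stands.

Things in the scene. Friction and masses are not known exactly. Their poses are not given: they have to be found in the camera images.
- vial_green: white screw-capped vial, round body 23 mm across, cap 20 mm, 51 mm high, about 40 g, with a green label band and a green disc on its cap (seen from above). Origin: centre of its underside, z up. Starts upright on the floor of a seat of another colour, 38 mm standing out. Grasp the body from above, fingers closing across the row, fingertips about 18 mm above its underside.
- vial_orange: white screw-capped vial, round body 23 mm across, cap 20 mm, 51 mm high, about 40 g, with an orange label band and an orange disc on its cap (seen from above). Origin: centre of its underside, z up. Starts upright on the floor of a seat of another colour, 38 mm standing out. Grasp the body from above, fingers closing across the row, fingertips about 18 mm above its underside.
- vial_blue: white screw-capped vial, round body 23 mm across, cap 20 mm, 51 mm high, about 40 g, with a blue label band and a blue disc on its cap (seen from above). Origin: centre of its underside, z up. Starts upright on the floor of a seat of another colour, 38 mm standing out. Grasp the body from above, fingers closing across the row, fingertips about 18 mm above its underside.
- vial_purple: white screw-capped vial, round body 23 mm across, cap 20 mm, 51 mm high, about 40 g, with a purple label band and a purple disc on its cap (seen from above). Origin: centre of its underside, z up. Starts upright on the floor of a seat of another colour, 38 mm standing out. Grasp the body from above, fingers closing across the row, fingertips about 18 mm above its underside.
- seat_green: open round green plastic cup, 51 mm across, 18 mm high, fixed on the carrier, one of five in a straight row. Origin: centre of its underside, 13 mm above the worktop, z up. Flat floor 30 mm across, 5 mm above the origin; from there the wall widens as a cone to a mouth 40 mm across, 18 mm up. The place of the green vial.
- seat_orange: open round orange plastic cup, 51 mm across, 18 mm high, fixed on the carrier, one of five in a straight row. Origin: centre of its underside, 13 mm above the worktop, z up. Flat floor 30 mm across, 5 mm above the origin; from there the wall widens as a cone to a mouth 40 mm across, 18 mm up. The place of the orange vial.
- seat_blue: open round blue plastic cup, 51 mm across, 18 mm high, fixed on the carrier, one of five in a straight row. Origin: centre of its underside, 13 mm above the worktop, z up. Flat floor 30 mm across, 5 mm above the origin; from there the wall widens as a cone to a mouth 40 mm across, 18 mm up. The place of the blue vial.
- seat_purple: open round purple plastic cup, 51 mm across, 18 mm high, fixed on the carrier, one of five in a straight row. Origin: centre of its underside, 13 mm above the worktop, z up. Flat floor 30 mm across, 5 mm above the origin; from there the wall widens as a cone to a mouth 40 mm across, 18 mm up. The place of the purple vial.
- seat_grey: open round grey plastic cup, same shape as the coloured ones: the spare seat, empty at the start. The five seats are 60 mm apart, in any order, in a row within 0.35 rad of the y axis, on an aluminium carrier 344 x 80 mm, fixed to the worktop, top 13 mm high, black ends up to 21 mm high. Origin: centre of its underside, 13 mm above the worktop.
- red_cup: white sample cup with a red screw lid, 50 mm across, 58 mm high, loose on the worktop beyond one end of the carrier, to be left where it stands. Origin: centre of its underside. A white timer, 62 x 62 x 19 mm, stands beyond the other end.

How it is judged:
By the outcome, as a careful person would: the job done as asked, in the order asked, and still so for the second after the job is handed in, with the robot touching nothing.
It also fails if it takes over 112 s, if anything falls off the work surface, if the arm or the gripper's body presses on something with over 40 N, if the wrist force passes 120 N, or if a joint passes its speed limit or range.

### The arm

A 6-joint arm with a two-finger parallel gripper is mounted at the origin on a cart in front of the work surface, level with it; the furniture and walls round the work are solid. World frame = base frame: x ahead of the robot, y to its left, z up, the work surface at z = 0. Lengths are in mm, angles in rad, forces in N, time in s.
With the tool pointing down it reaches from about 275 to 750 mm from the base axis. Payload 10.2 kg.
Tool frame: the origin (TCP) lies at the centre of the arm's flange, where the gripper is bolted on; the fingertips stand ctrl.tip_reach ahead of it and the grasp point (between the pads) lies 155 mm ahead of it (ctrl.tip_reach is the distance from the TCP to the fingertips, in mm); z points along the fingers, y is the direction in which the jaws open and shut (so a half turn about z gives the same grasp; the last joint's range is limited). The gripper opens to 85 mm and grips with 20 to 120 N. Pads are 22 mm wide; open, the fingers measure 114 mm over their backs; the gripper's body (76 mm by 85 mm) begins 54 mm behind the grasp point. The pads swing forward as they close: fully open they stand 13 mm farther back than shut.
Start: joints at [0.914, 0.313, 1.498, -0, 1.331, -0.223], TCP at [220.683, 476.373, 404.694] pointing down, gripper open.
Joint ranges: [-2.94, 2.94], [-0.97, 2.17], [0.19, 2.56], [-1.23, 4.37], [0.02, 3.11], [-2.88, 2.88]. Speed limits (rad/s): [2.39, 2.39, 3.01, 3.14, 3.14, 3.14].

### API

Orientations are given as a unit quaternion [w, x, y, z].
In Python, from rig import ctrl, viewer gives the robot as it stands.
- The arm moves only by the tool drive_tool, never from a script. Its argument "rows" is a list that holds one entry, the list of rows, each a list of 6 numbers: the shift along the world's x, y, z normalised to -1 to 1, where 1 is 0.1 m, then the turn, a rotation vector about the world's x, y, z normalised to -1 to 1, where 1 is 90 degrees. A call has 1 to 10 rows; each row is the pose to reach, as a shift and turn from the pose measured when the call began; what a row does not reach only later rows make up. A row lasts 1/8 s, in which the tool goes at most 62.5 mm and 10.7 degrees, less where a joint would pass 70% of its speed; a pose out of reach is approached as far as the arm can. A call with a number of a shift or a turn outside -1 to 1 is refused whole. A call with a gripper value outside its range is refused whole. "fingers" is the opening, from -1 (shut) to 1 (fully open), set as the call begins (left out, the last holds). The fingers move at their own pace and stop on an object; "force" is the grip in N (left out, the last holds). Time passes only in rows, so rows that repeat a pose let the fingers close. It gives the time, the measured TCP pose, the force and the opening at its end, in the units of the state.
- ctrl.sense(): the state, without advancing time (a new reading comes with each control period).
- viewer.capture(name): name is "scene" or "top" or "wrist"; returns the picture (384x512x3 uint8, red, green, blue); there is no depth.
- viewer.calibration(name): a dict with "mtx" (3x3 intrinsics, pixels), "extrinsics" (4x4, takes a point from camera to world coordinates). Camera axes: x right, y up, looking along -z (the intrinsics and any distortion apply to the point x, -y, -z); pixel columns grow to the right and rows downward; lengths in mm; the calibration is good to about 2 mm. A picture is of the moment at which its call begins: read the wrist's pose just before it. calibration takes no time and is no camera call; for the wrist camera it gives the pose at the moment of the call.
- ctrl.finish_job(): hands the job in, once; it reports no verdict.
The state is a dict: "time_s": time; "joints": joint angles; "dq": joint speeds; "tau": joint torques, N m; "eef_pos": TCP position; "ee_rot": TCP orientation; "force": force on the tool from outside, world axes, zero at the start; "wrist_torque": the same for the moment, N m; "grip_width": opening from 0.0 (shut) to 1.0 (fully open).
Only numpy, scipy, OpenCV 4.12 (cv2) and the standard library are available. Lean on these libraries where they do the work, as an engineer would, in place of code of your own. Each camera call takes 0.05 s, during which the arm holds its last target.

## Working session

There is one attempt and no reset: what is moved stays moved. The work goes in short steps, Python scripts to look and compute and a tool call to move; the robot and the scene stay as the last step left them, time stands still between calls to the robot, and variables do not carry over. Pictures are saved under pics/ and viewed, and the job is handed in when it is done.

Besides the shell and the picture viewer there is one more tool, called after ">>>" as name(argument=value, ...) on one line, values as JSON. drive_tool: Moves the arm, as the interface text tells. Scaled input: -1 to 1 covers 0.1 m each way for a shift and 90 degrees each way for a turn. Its arguments: {"type":"object","properties":{"rows":{"type":"array","items":{"type":"array","items":{"type":"array","items":{"type":"number"}}}},"fingers":{"type":"number"},"force":{"type":"number"}},"required":["rows"]}

```bash
ls; mkdir -p pics; python3 - <<'E'
from rig import ctrl, viewer
import cv2
print(ctrl.sense(), ctrl.tip_reach)
for n in ("scene","top"):
    im=viewer.capture(n); cv2.imwrite(f"pics/{n}0.png",cv2.cvtColor(im,cv2.COLOR_RGB2BGR))
    c=viewer.calibration(n); print(n,c)
E
```

```text
pics
{'time_s': 0.0, 'joints': array([ 9.13603380e-01,  3.13483056e-01,  1.49842404e+00, -1.69248035e-05,
        1.33100924e+00, -2.23396205e-01]), 'dq': array([-9.45552090e-04, -2.39980237e-04,  5.83067431e-04,  3.33116027e-04,
        8.39218754e-04, -7.64969179e-05]), 'tau': array([-3.47857822e-04, -4.12270975e+01, -2.59736449e+01, -1.95717330e-04,
        4.20566925e-03, -1.76578709e-05]), 'eef_pos': array([220.65919492, 476.34353209, 404.12292109]), 'ee_rot': array([-2.74647028e-04,  2.15199691e-01,  9.76569841e-01, -6.02224873e-04]), 'force': array([ 0.89685795,  1.02547023, -0.40247134]), 'wrist_torque': array([-0.01549534,  0.00594557, -0.01317744]), 'grip_width': 1.000583596104199} 173.4
scene {'mtx': array([[419.29985104,   0.        , 249.03592479],
       [  0.        , 419.29985104, 194.91238071],
       [  0.        ,   0.        ,   1.        ]]), 'extrinsics': array([[ 8.39034586e-01,  3.49660583e-01, -4.16843423e-01,
         3.98198481e+01],
       [-5.44077038e-01,  5.37715126e-01, -6.44082774e-01,
        -6.46354055e+02],
       [-1.06734453e-03,  7.67202659e-01,  6.41403883e-01,
         7.35443929e+02],
       [ 0.00000000e+00,  0.00000000e+00,  0.00000000e+00,
         1.00000000e+00]])}
top {'mtx': array([[498.55740894,   0.        , 254.2777601 ],
       [  0.        , 498.55740894, 186.53941031],
       [  0.        ,   0.        ,   1.        ]]), 'extrinsics': array([[-3.09315765e-01,  7.49244029e-01, -5.85625428e-01,
        -5.03358323e+02],
       [-9.50890106e-01, -2.51120132e-01,  1.80960451e-01,
         3.31823580e+02],
       [-1.14787976e-02,  6.12839346e-01,  7.90124151e-01,
         1.37999962e+03],
       [ 0.00000000e+00,  0.00000000e+00,  0.00000000e+00,
         1.00000000e+00]])}
```

View pics/scene0.png

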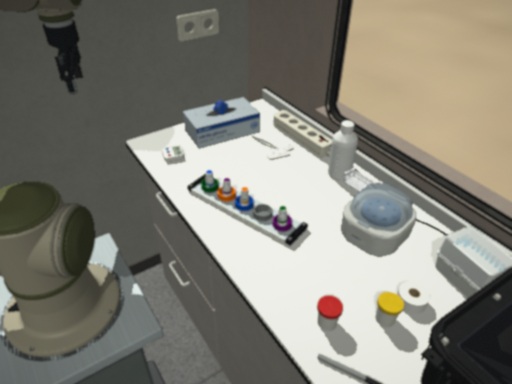

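View pics/top0.png

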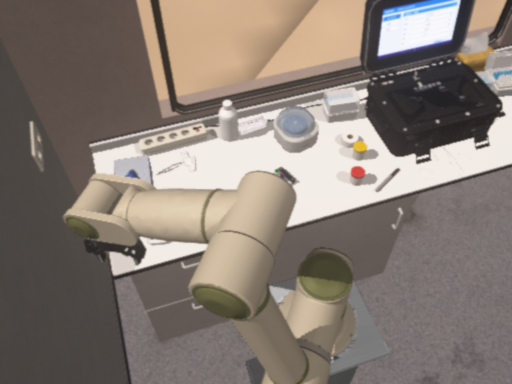

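The scene view shows, from left to right: the green seat with the blue vial (210,183), orange with purple (227,190), blue with orange (245,200), grey empty (263,212), and purple with green (284,218). The arm hides the row in the top view, so I'll enlarge the scene picture.

```bash
python3 - <<'E'
import cv2
im=cv2.imread("pics/scene0.png")[160:250,180:320]
cv2.imwrite("pics/c0.png",cv2.resize(im,None,fx=5.7,fy=5.7,interpolation=cv2.INTER_CUBIC))
E
```

```text
(no output)
```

View pics/c0.png

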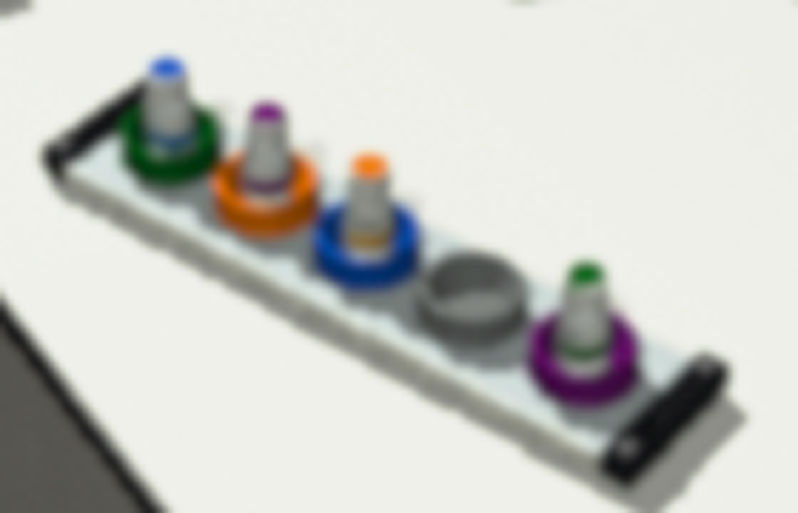

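```bash
cat > h.py <<'E'
import numpy as np
from rig import ctrl, viewer
def ray(c,u,v,z):
    K=c["mtx"];E=c["extrinsics"]
    d=np.linalg.inv(K)@[u,v,1]; d=E[:3,:3]@[d[0],-d[1],-d[2]]; o=E[:3,3]
    return o+d*(z-o[2])/d[2]
def proj(c,P):
    K=c["mtx"];E=c["extrinsics"]
    p=E[:3,:3].T@(np.array(P,float)-E[:3,3]); p=[p[0],-p[1],-p[2]]
    q=K@p; return q[:2]/q[2]
E
python3 - <<'E'
from h import *
c=viewer.calibration("scene")
s=5.7
for n,u,v,z in [("blue",167,68,69),("purple",267,112,69),("orange",370,165,69),("green",586,273,69),("grey",473,284,31)]:
    # crop resize centre convention
    print(n,ray(c,180+(u+.5)/s-.5,160+(v+.5)/s-.5,z))
print(ray(c,330,305,58))
E
```

```text
blue [436.24963678 162.27337042  69.        ]
purple [458.26676961 108.04138323  69.        ]
orange [476.99253827  50.17045944  69.        ]
green [514.32533174 -59.95666547  69.        ]
grey [495.23464809  -5.23185116  31.        ]
[ 431.20144051 -326.65472076   58.        ]
```

>>> drive_tool(rows=[[[0.2, -0.3, 0, 0, 0, -0.05], [0.4, -0.65, 0, 0, 0, -0.1], [0.6, -1, 0, 0, 0, -0.14]]])

```text
time_s: 0.48
eef_pos: [281.0, 375.3, 403.9]
ee_rot: [-0.0, 0.322, 0.947, -0.001]
force: [0.8, 0.1, -0.1]
grip_width: 1.001
```

>>> drive_tool(rows=[[[0.2, -0.33, 0, 0, 0, -0.05], [0.4, -0.65, 0, 0, 0, -0.1], [0.6, -1, 0, 0, 0, -0.14]]])

```text
time_s: 0.85
eef_pos: [341.5, 274.2, 403.7]
ee_rot: [-0.001, 0.425, 0.905, -0.001]
force: [0.7, 0.6, 0.0]
grip_width: 1.003
```

>>> drive_tool(rows=[[[0.2, -0.33, 0, 0, 0, -0.05], [0.4, -0.65, 0, 0, 0, -0.1], [0.6, -1, 0, 0, 0, -0.14]]])

```text
time_s: 1.23
eef_pos: [401.9, 173.0, 403.5]
ee_rot: [-0.001, 0.522, 0.853, -0.001]
force: [0.6, -0.0, -0.3]
grip_width: 0.999
```

>>> drive_tool(rows=[[[0.25, -0.33, 0, 0, 0, -0.04], [0.5, -0.65, 0, 0, 0, -0.08], [0.7, -1, 0, 0, 0, -0.085], [0.7, -1, 0, 0, 0, -0.085]]])

```text
time_s: 1.72
eef_pos: [472.8, 71.3, 403.0]
ee_rot: [-0.001, 0.58, 0.815, -0.001]
force: [-0.8, -0.4, 0.1]
grip_width: 0.999
```

```bash
python3 - <<'E'
from h import *
import cv2
s=ctrl.sense(); print(s["eef_pos"],s["ee_rot"],s["joints"])
c=viewer.calibration("wrist"); print(c, ctrl.tip_reach)
im=viewer.capture("wrist"); cv2.imwrite("pics/w1.png",cv2.cvtColor(im,cv2.COLOR_RGB2BGR))
E
```

```text
[472.75780594  71.2728873  402.96393238] [-0.00134375  0.5795004   0.81497007 -0.00112864] [-9.59779021e-02  2.11406438e-01  1.63463386e+00 -6.39638695e-04
  1.29900760e+00 -4.30368205e-01]
{'mtx': array([[337.39229751,   0.        , 250.07333228],
       [  0.        , 337.39229751, 195.61789744],
       [  0.        ,   0.        ,   1.        ]]), 'extrinsics': array([[ 9.44749223e-01, -3.11624304e-01, -1.01681848e-01,
         4.46342065e+02],
       [ 3.27782429e-01,  8.95507997e-01,  3.01038381e-01,
         1.48937725e+02],
       [-2.75396812e-03, -3.17735300e-01,  9.48175456e-01,
         3.72860931e+02],
       [ 0.00000000e+00,  0.00000000e+00,  0.00000000e+00,
         1.00000000e+00]])} 173.4
```

View pics/w1.png

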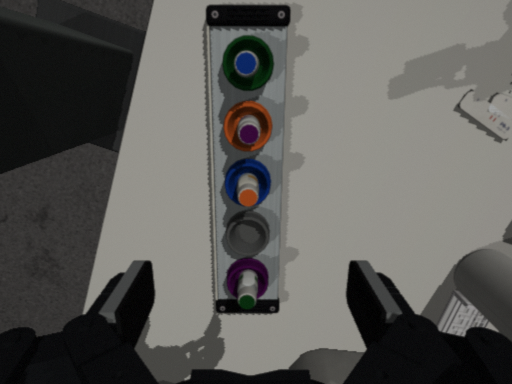

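```bash
python3 - <<'E'
import cv2
im=cv2.imread("pics/w1.png")
for k,(a,b) in enumerate([(20,160),(150,320)]):
    c=im[a:b,190:310]
    cv2.imwrite(f"pics/c1{k}.png",cv2.resize(c,None,fx=4 if k==0 else 3.5,fy=4 if k==0 else 3.5,interpolation=cv2.INTER_CUBIC))
from h import *
c=viewer.calibration("wrist")
for n,u,v,z in [("blue",246,63,69),("purple",249,133,69),("orange",248.5,198,69),("green",247,300,69),
 ("sg",248,63,31),("so",248,126,31),("sb",247.5,184,31),("sgrey",246.5,234,31),("sp",247,280,31)]:
    print(n,ray(c,u,v,z).round(1))
E
```

```text
blue [436.4 163.5  69. ]
purple [457.9 109.2  69. ]
orange [477.6  51.   69. ]
green [513.6 -57.5  69. ]
sg [437.  165.8  31. ]
so [456.2 110.3  31. ]
sb [475.5  53.   31. ]
sgrey [493.4  -2.1  31. ]
sp [513.1 -57.5  31. ]
```

View pics/c10.png

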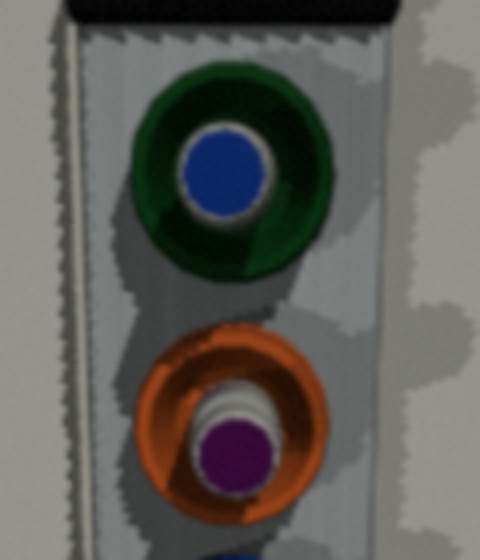

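View pics/c11.png

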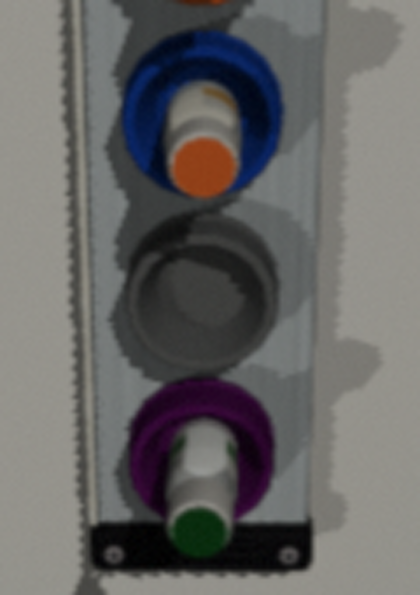

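```bash
cat > fit.py <<'E'
from h import *
from scipy.optimize import least_squares
c=viewer.calibration("wrist")
bb=[(131,61,334,282,4,20),(134,322,329,526,4,20),(122,30,284,198,3.5,150),(130,210,277,378,3.5,150),(129,377,275,527,3.5,150)]
M=[]
for a,b,d,e,s,o in bb:
    f=lambda t:(t+.5)/s-.5
    M.append([190+f(a),o+f(b),190+f(d),o+f(e)])
M=np.array(M)
th=np.linspace(0,2*np.pi,90)
def hull(cx,cy,dz=0):
    P=[]
    for z in (13,31):
        for t in th: P.append(proj(c,[cx+25.5*np.cos(t),cy+25.5*np.sin(t),z+dz]))
    P=np.array(P); return [*P.min(0),*P.max(0)]
def res(p,free):
    x,y,a=p[:3]; dz=p[3] if free else 0
    return (np.array([hull(x+60*k*np.sin(a),y-60*k*np.cos(a),dz) for k in range(5)])-M).ravel()
for free in (0,1):
    r=least_squares(res,[437,165,.33]+[0]*free,args=(free,))
    print(r.x,r.cost); print(r.fun.reshape(5,4).round(1))
    x,y,a=r.x[:3]
    print([(round(x+60*k*np.sin(a),1),round(y-60*k*np.cos(a),1)) for k in range(5)])
E
python3 fit.py
```

```text
[4.36790397e+02 1.65622439e+02 3.32194611e-01] 15.200994023017788
[[-1.7 -1.5  1.6  1.2]
 [-1.  -0.1  1.3  1.4]
 [-1.  -0.7  0.9  1.2]
 [-2.1 -0.4  1.7 -0.8]
 [-0.8 -1.2  1.1  1.3]]
[(np.float64(436.8), np.float64(165.6)), (np.float64(456.4), np.float64(108.9)), (np.float64(475.9), np.float64(52.2)), (np.float64(495.5), np.float64(-4.5)), (np.float64(515.1), np.float64(-61.3))]
[ 4.36930444e+02  1.65143185e+02  3.32212332e-01 -2.36624674e+00] 13.580106129148149
[[-1.5 -0.6  1.4  1.7]
 [-0.8  0.3  1.1  1.5]
 [-0.9 -0.7  0.8  0.9]
 [-2.  -0.7  1.5 -1.4]
 [-0.6 -1.8  1.   0.5]]
[(np.float64(436.9), np.float64(165.1)), (np.float64(456.5), np.float64(108.4)), (np.float64(476.1), np.float64(51.7)), (np.float64(495.6), np.float64(-5.0)), (np.float64(515.2), np.float64(-61.7))]
```

>>> drive_tool(rows=[[[0.1, -0.35, -0.25, 0, 0, 0], [0.2, -0.7, -0.5, 0, 0, 0], [0.2, -0.7, -0.5, 0, 0, 0]]], fingers=0.1, force=30)

```text
time_s: 2.15
eef_pos: [491.9, 1.9, 351.5]
ee_rot: [-0.003, 0.58, 0.815, -0.002]
force: [-0.5, 1.2, 0.3]
grip_width: 0.551
```

>>> drive_tool(rows=[[[0.1, -0.3, -0.25, 0, 0, 0], [0.21, -0.6, -0.5, 0, 0, 0], [0.21, -0.6, -0.5, 0, 0, 0]]])

```text
time_s: 2.52
eef_pos: [512.9, -57.9, 300.6]
ee_rot: [-0.004, 0.58, 0.815, -0.002]
force: [0.2, -0.2, 0.6]
grip_width: 0.549
```

```bash
python3 - <<'E'
from h import *
import cv2
s=ctrl.sense(); print(s["eef_pos"],s["ee_rot"],s["grip_width"])
c=viewer.calibration("wrist"); print(c["extrinsics"][:3,3], ctrl.tip_reach)
im=viewer.capture("wrist"); cv2.imwrite("pics/w2.png",cv2.cvtColor(im,cv2.COLOR_RGB2BGR))
im=viewer.capture("scene"); cv2.imwrite("pics/s2.png",cv2.resize(cv2.cvtColor(im,cv2.COLOR_RGB2BGR)[100:260,150:350],None,fx=3.5,fy=3.5))
E
```

```text
[512.86680284 -57.8941169  300.60863022] [-0.00439492  0.57980465  0.81474135 -0.00194502] 0.5491985976471359
[486.32741782  19.84916329 270.83929079] 173.4
```

View pics/w2.png

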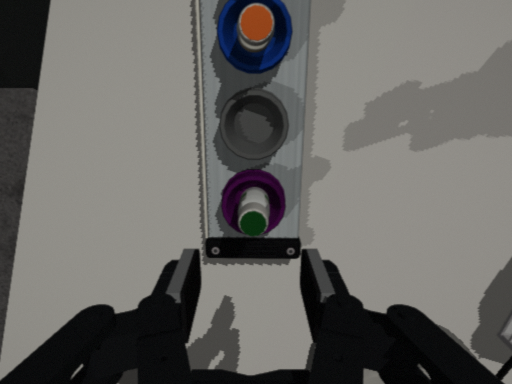

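View pics/s2.png

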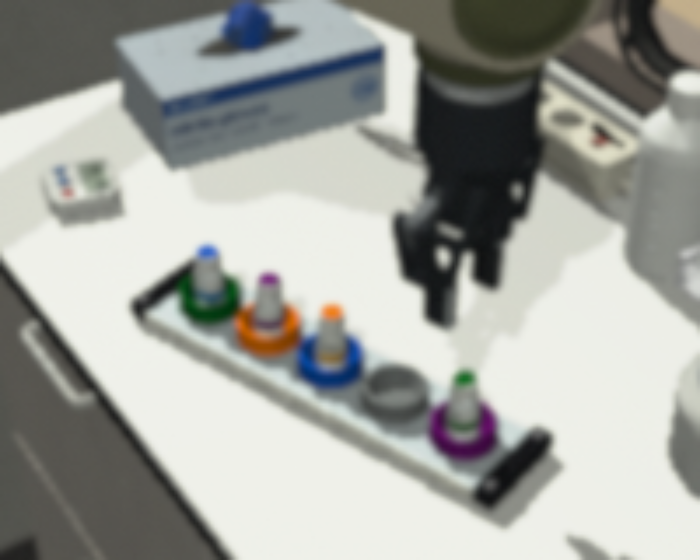

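```bash
cat > st.py <<'E'
from h import *
from scipy.spatial.transform import Rotation as R
def state():
    s=ctrl.sense(); q=s["ee_rot"]; r=R.from_quat([q[1],q[2],q[3],q[0]])
    y=r.as_matrix()[:,1]; a=np.arctan2(y[1],y[0])
    # desired yaw angle 0.332
    yd=np.array([np.cos(.332),np.sin(.332),0]); zd=np.array([0,0,-1.]); xd=np.cross(yd,zd)
    D=R.from_matrix(np.c_[xd,yd,zd])
    rv=(D*r.inv()).as_rotvec()
    return s,r,rv/(np.pi/2)
E
python3 - <<'E'
from st import *
import cv2
s,r,rv=state(); print("turn needed (norm)",rv.round(4))
c=viewer.calibration("wrist"); m=r.as_matrix(); p=s["eef_pos"]
for d in (155,160,165,170,173.4,180):
    print(d,proj(c,p+m[:,2]*d+m[:,1]*24).round(1),proj(c,p+m[:,2]*d-m[:,1]*24).round(1), proj(c,p+m[:,2]*d+m[:,1]*24+m[:,0]*11).round(1),proj(c,p+m[:,2]*d+m[:,1]*24-m[:,0]*11).round(1))
print("green",ray(c,253,222,69), "orange",ray(c,256,23,69))
for n,P in dict(grey=(495.5,-4.7),purp=(515.1,-61.4),blue=(476,52.1)).items():
    print(n,proj(c,[*P,31]).round(1))
im=cv2.imread("pics/w2.png")[150:360,150:350]
cv2.imwrite("pics/c2.png",cv2.resize(im,None,fx=3,fy=2.8,interpolation=cv2.INTER_CUBIC))
E
```

```text
turn needed (norm) [-0.0007 -0.0042 -0.0022]
155 [304.5 284.2] [192.4 284.3] [305.9 261.4] [303.2 305.8]
160 [302.8 277.8] [194.2 277.9] [304.  255.6] [301.6 298.9]
165 [301.2 271.7] [195.9 271.8] [302.3 250.1] [300.  292.4]
170 [299.6 266.1] [197.6 266.2] [300.7 245. ] [298.6 286.2]
173.4 [298.6 262.4] [198.6 262.5] [299.7 241.7] [297.6 282.3]
180 [296.8 255.7] [200.5 255.8] [297.8 235.6] [295.9 275. ]
green [515.20806748 -59.80777482  69.        ] orange [478.03449054  51.02651286  69.        ]
grey [252.3 124.2]
purp [252.  204.3]
blue [252.9  30.1]
```

View pics/c2.png

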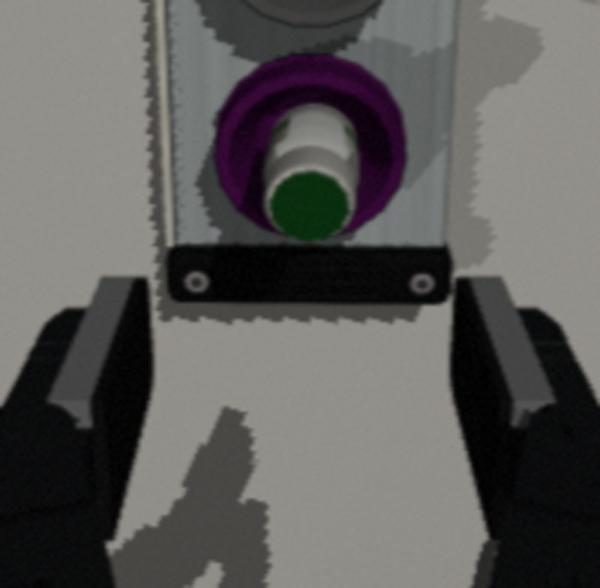

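>>> drive_tool(rows=[[[0.02, -0.02, -0.2, 0, -0.004, 0], [0.02, -0.02, -0.45, 0, -0.004, 0], [0.02, -0.02, -0.7, 0, -0.004, 0], [0.02, -0.02, -0.85, 0, -0.004, 0], [0.02, -0.02, -0.93, 0, -0.004, 0], [0.02, -0.02, -0.93, 0, -0.004, 0], [0.02, -0.02, -0.93, 0, -0.004, 0]]])

```text
time_s: 3.5
eef_pos: [515.0, -58.8, 210.1]
ee_rot: [0.0, 0.579, 0.815, 0.001]
force: [0.1, -0.4, 0.2]
grip_width: 0.546
```

```bash
python3 - <<'E'
from st import *
import cv2
s,r,rv=state(); print(s["eef_pos"],s["force"],"turn needed (norm)",rv.round(4))
im=viewer.capture("scene"); cv2.imwrite("pics/s3.png",cv2.resize(cv2.cvtColor(im,cv2.COLOR_RGB2BGR)[130:250,200:350],None,fx=5,fy=5,interpolation=cv2.INTER_CUBIC))
im=viewer.capture("wrist"); cv2.imwrite("pics/w3.png",cv2.cvtColor(im,cv2.COLOR_RGB2BGR))
E
```

```text
[515.02307416 -58.75128967 210.07104571] [ 0.13903834 -0.3658118   0.21712031] turn needed (norm) [-0.0004  0.0006 -0.0022]
```

View pics/s3.png

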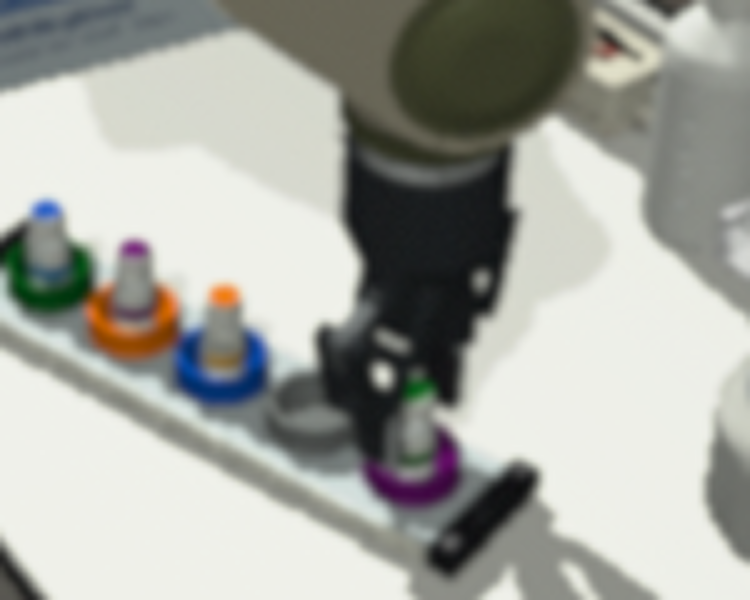

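View pics/w3.png

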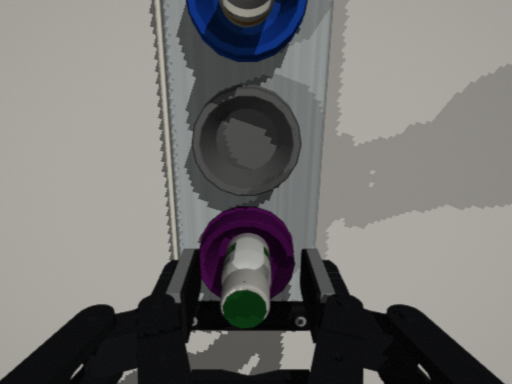

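```bash
python3 - <<'E'
from h import *
c=viewer.calibration("wrist")
print(ray(c,245,309,69),ray(c,247,142,31),proj(c,[495.5,-4.7,31]),proj(c,[515.2,-60.5,69]))
E
```

```text
[514.46014431 -60.94137386  69.        ] [495.75144338  -5.07571616  31.        ] [246.73862827 141.00989705] [247.16031052 308.62315541]
```

>>> drive_tool(rows=[[[0, -0.01, -0.03, 0, 0, 0], [0, -0.01, -0.03, 0, 0, 0], [0, -0.01, -0.03, 0, 0, 0], [0, -0.01, -0.03, 0, 0, 0], [0, -0.01, -0.03, 0, 0, 0], [0, -0.01, -0.03, 0, 0, 0]]], fingers=-1, force=25)

```text
time_s: 4.35
eef_pos: [515.0, -59.8, 206.9]
ee_rot: [0.0, 0.579, 0.815, 0.001]
force: [0.2, 0.4, -0.4]
grip_width: 0.246
```

>>> drive_tool(rows=[[[0, 0, 0.15, 0, 0, 0], [0, 0, 0.35, 0, 0, 0], [-0.06, 0.18, 0.35, 0, 0, 0], [-0.13, 0.37, 0.35, 0, 0, 0], [-0.194, 0.555, 0.35, 0, 0, 0], [-0.194, 0.555, 0.35, 0, 0, 0], [-0.194, 0.555, 0.35, 0, 0, 0]]])

```text
time_s: 5.22
eef_pos: [495.7, -4.2, 241.8]
ee_rot: [0.0, 0.579, 0.815, 0.0]
force: [0.5, 0.4, -0.1]
grip_width: 0.248
```

```bash
python3 - <<'E'
from st import *
import cv2
s,r,rv=state(); print(s["eef_pos"],s["grip_width"],"turn needed (norm)",rv.round(4))
im=viewer.capture("wrist"); cv2.imwrite("pics/w4.png",cv2.cvtColor(im,cv2.COLOR_RGB2BGR))
E
```

```text
[495.65086606  -4.22684427 241.82997386] 0.24789362944466536 turn needed (norm) [-0.0004  0.0005 -0.0024]
```

View pics/w4.png

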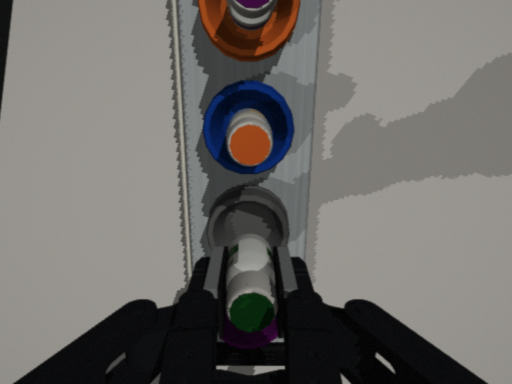

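>>> drive_tool(rows=[[[0, 0, -0.15, 0, 0, 0], [0, 0, -0.25, 0, 0, 0], [0, 0, -0.31, 0, 0, 0], [0, 0, -0.345, 0, 0, 0], [0, 0, -0.345, 0, 0, 0], [0, 0, -0.345, 0, 0, 0]]])

```text
time_s: 6.02
eef_pos: [495.8, -4.5, 207.5]
ee_rot: [0.0, 0.579, 0.815, 0.001]
force: [0.0, -0.6, -0.8]
grip_width: 0.246
```

>>> drive_tool(rows=[[[0, 0, 0, 0, 0, 0], [0, 0, 0, 0, 0, 0], [0, 0, 0, 0, 0, 0], [0, 0, 0.15, 0, 0, 0], [0, 0, 0.45, 0, 0, 0], [0, 0, 0.9, 0, 0, 0], [0, 0, 0.93, 0, 0, 0], [0, 0, 0.93, 0, 0, 0]]], fingers=0.1)

```text
time_s: 7.02
eef_pos: [495.6, -4.4, 300.7]
ee_rot: [0.0, 0.579, 0.815, 0.001]
force: [0.4, 0.0, 0.1]
grip_width: 0.551
```

```bash
python3 - <<'E'
from st import *
import cv2
s,r,rv=state(); print(s["eef_pos"],s["grip_width"],"turn needed (norm)",rv.round(4))
im=viewer.capture("wrist"); cv2.imwrite("pics/w5.png",cv2.cvtColor(im,cv2.COLOR_RGB2BGR))
c=viewer.calibration("wrist")
for n,x,y in [("orange",456.4,108.8),("blue",476,52.1),("grey",495.5,-4.7),("purple",515.1,-61.4)]:
    print(n,proj(c,[x,y,31]).round(1),proj(c,[x,y,69]).round(1))
E
```

```text
[495.56829411  -4.44398886 300.67250668] 0.5512565610483098 turn needed (norm) [-0.0003  0.001  -0.0021]
orange [249.1  19.8] [249.    7.2]
blue [249.  116.4] [248.9 122.5]
grey [248.8 198.4] [248.7 217.7]
purple [248.8 268.8] [248.6 297.3]
```

View pics/w5.png

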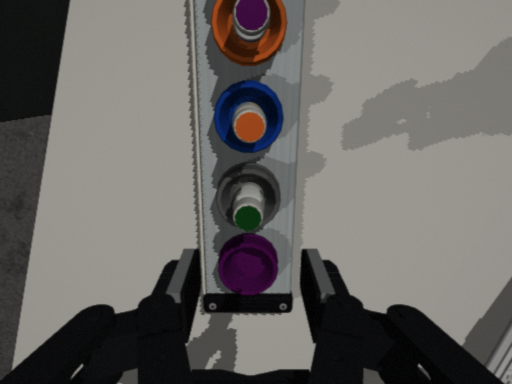

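>>> drive_tool(rows=[[[-0.12, 0.35, 0, 0, 0, 0], [-0.24, 0.7, 0, 0, 0, 0], [-0.33, 0.98, 0, 0, 0, 0]]])

```text
time_s: 7.45
eef_pos: [461.8, 94.7, 298.9]
ee_rot: [-0.001, 0.579, 0.815, -0.0]
force: [0.7, 0.1, 0.0]
grip_width: 0.553
```

>>> drive_tool(rows=[[[-0.04, 0.13, 0, 0, 0, 0], [-0.04, 0.13, -0.2, 0, 0, 0], [-0.04, 0.13, -0.2, 0, 0, 0], [-0.04, 0.13, -0.2, 0, 0, 0]]])

```text
time_s: 7.95
eef_pos: [458.1, 107.3, 279.1]
ee_rot: [-0.001, 0.579, 0.815, -0.0]
force: [0.7, 0.2, 0.5]
grip_width: 0.551
```

```bash
cat > look.py <<'E'
import sys
from st import *
import cv2
s,r,rv=state(); print(s["eef_pos"],s["grip_width"],"turn needed (norm)",rv.round(4))
c=viewer.calibration("wrist")
im=viewer.capture("wrist"); cv2.imwrite(f"pics/{sys.argv[1]}.png",cv2.cvtColor(im,cv2.COLOR_RGB2BGR))
for n,x,y in [("green",436.8,165.5),("orange",456.4,108.8),("blue",476,52.1),("grey",495.5,-4.7),("purple",515.1,-61.4)]:
    print(n,proj(c,[x,y,31]).round(1),proj(c,[x,y,69]).round(1))
h=cv2.cvtColor(im,cv2.COLOR_RGB2HSV)
np.save("c.npy",c,allow_pickle=True)
E
python3 look.py w6
```

```text
[458.05197976 107.31570579 279.11875891] 0.5511389213336838 turn needed (norm) [-0.0006 -0.0016 -0.0018]
green [248.1 116.4] [247.6 123.2]
orange [248.1 205.6] [247.7 228.1]
blue [248.2 281.2] [247.8 314.4]
grey [248.  346.3] [247.7 386.8]
purple [248.1 402.7] [247.7 448.3]
```

View pics/w6.png

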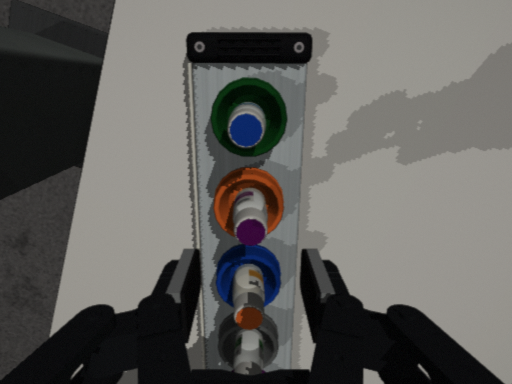

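```bash
python3 - <<'E'
from h import *
c=viewer.calibration("wrist")
for n,u,v in [("blue",246.5,129),("purple",251,231.5),("orange",249,317.5)]: print(n,ray(c,u,v,69).round(1))
E
```

```text
blue [437.3 162.5  69. ]
purple [459.1 107.3  69. ]
orange [477.7  50.   69. ]
```

>>> drive_tool(rows=[[[0.01, 0, -0.2, 0, 0, 0], [0.01, 0, -0.4, 0, 0, 0], [0.01, 0, -0.6, 0, 0, 0], [0.01, 0, -0.7, 0, 0, 0], [0.01, 0, -0.72, 0, 0, 0], [0.01, 0, -0.72, 0, 0, 0], [0.01, 0, -0.72, 0, 0, 0]]])

```text
time_s: 8.88
eef_pos: [459.2, 107.3, 207.9]
ee_rot: [-0.001, 0.579, 0.815, 0.0]
force: [0.3, -0.2, -1.2]
grip_width: 0.551
```

>>> drive_tool(rows=[[[0, 0, 0, 0, 0, 0], [0, 0, 0, 0, 0, 0], [0, 0, 0, 0, 0, 0], [0, 0, 0, 0, 0, 0], [0, 0, 0, 0, 0, 0]]], fingers=-1)

```text
time_s: 9.5
eef_pos: [459.3, 107.3, 208.3]
ee_rot: [-0.0, 0.579, 0.815, 0.0]
force: [-1.5, -0.3, 5.8]
grip_width: 0.249
```

>>> drive_tool(rows=[[[0, 0, 0.15, 0, 0, 0], [0, 0, 0.45, 0, 0, 0], [0, 0, 0.8, 0, 0, 0], [0, 0, 0.8, 0, 0, 0]]])

```text
time_s: 10.0
eef_pos: [459.7, 107.4, 291.0]
ee_rot: [0.002, 0.579, 0.815, 0.002]
force: [-0.9, 0.8, -0.2]
grip_width: 0.243
```

```bash
python3 look.py w7
```

```text
[459.70055147 107.39872324 291.00267755] 0.24329613588162297 turn needed (norm) [-0.0005  0.0033 -0.002 ]
green [243.1 113. ] [242.1 119. ]
orange [243.5 198.4] [242.7 218.7]
blue [243.8 271.3] [243.2 301.5]
grey [244.  334.4] [243.4 371.4]
purple [244.3 389.3] [243.7 431.2]
```

View pics/w7.png

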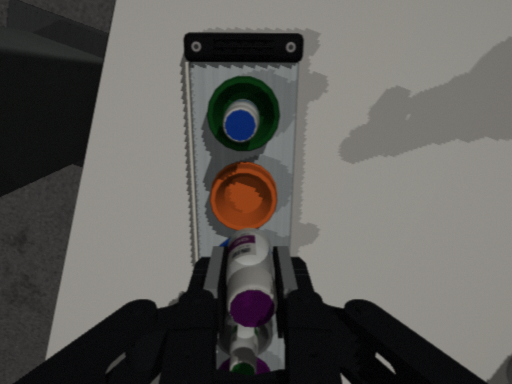

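```bash
python3 - <<'E'
import cv2,numpy as np
a=cv2.imread("pics/w4.png")[225:345,190:310];b=cv2.imread("pics/w7.png")[225:345,190:310]
cv2.imwrite("pics/c7.png",cv2.resize(np.hstack([a,b]),None,fx=3.3,fy=3.3,interpolation=cv2.INTER_CUBIC))
E
```

```text
(no output)
```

View pics/c7.png

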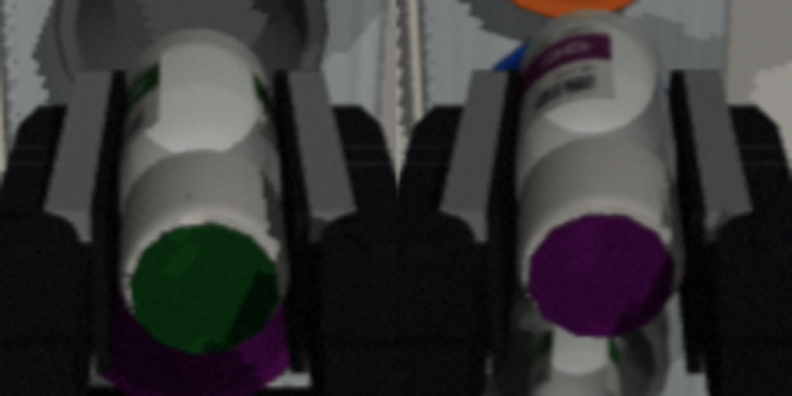

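```bash
python3 - <<'E'
from st import *
c=viewer.calibration("wrist"); s,r,rv=state(); m=r.as_matrix(); p=s["eef_pos"]
# cap top at tcp - (206.9-69)=137.9 below tcp (nominal)
for n,u,v,d in [("w4",251.8,312.3,137.9),("w7",251.8,308.3,137.9),("w7 if 1.3 lower",251.8,308.3,139.2)]:
    q=ray(c,u,v,p[2]-d)-p; print(n,"tool x(row),y(across)",(m.T@q).round(1), "world",q.round(1))
print(m.round(3))
E
```

```text
w4 tool x(row),y(across) [ -1.1   1.3 137.9] world [   1.9   -0.5 -137.9]
w7 tool x(row),y(across) [  0.7   1.3 137.9] world [   1.3    1.2 -137.9]
w7 if 1.3 lower tool x(row),y(across) [ -0.3   1.3 139.2] world [   1.7    0.3 -139.2]
[[-0.329  0.944  0.002]
 [ 0.944  0.329  0.001]
 [ 0.     0.002 -1.   ]]
```

>>> drive_tool(rows=[[[0.06, -0.2, 0, 0, 0, 0], [0.18, -0.55, 0, 0, 0, 0], [0.28, -0.85, 0, 0, 0, 0]]])

```text
time_s: 10.42
eef_pos: [487.4, 21.4, 288.5]
ee_rot: [-0.0, 0.579, 0.815, 0.001]
force: [-1.1, 0.3, -0.1]
grip_width: 0.248
```

>>> drive_tool(rows=[[[0.12, -0.35, 0, 0, 0.003, -0.002], [0.22, -0.68, 0, 0, 0.003, -0.002], [0.28, -0.84, 0, 0, 0.003, -0.002], [0.28, -0.84, -0.3, 0, 0.003, -0.002], [0.28, -0.84, -0.4, 0, 0.003, -0.002], [0.28, -0.84, -0.4, 0, 0.003, -0.002], [0.28, -0.84, -0.4, 0, 0.003, -0.002]]])

```text
time_s: 11.3
eef_pos: [515.6, -62.4, 249.3]
ee_rot: [-0.002, 0.58, 0.814, -0.001]
force: [0.5, 0.3, -0.2]
grip_width: 0.247
```

```bash
python3 look.py w8
```

```text
[515.57186931 -62.35840773 249.31698234] 0.24670729569801067 turn needed (norm) [-0.0005 -0.002  -0.0003]
green [ 249.1 -358.3] [ 248.5 -530.9]
orange [ 249.4 -156.4] [ 248.9 -234. ]
blue [249.6  -0.6] [249.2 -23.8]
grey [249.5 123.3] [249.2 133. ]
purple [249.7 224. ] [249.4 254.2]
```

View pics/w8.png

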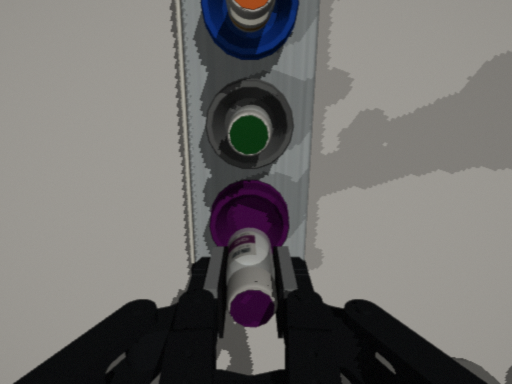

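>>> drive_tool(rows=[[[0, 0, -0.15, 0, 0, 0], [0, 0, -0.28, 0, 0, 0], [0, 0, -0.36, 0, 0, 0], [0, 0, -0.41, 0, 0, 0], [0, 0, -0.41, 0, 0, 0], [0, 0, -0.41, 0, 0, 0]]])

```text
time_s: 12.1
eef_pos: [515.6, -62.4, 208.3]
ee_rot: [-0.001, 0.58, 0.814, -0.0]
force: [0.7, -0.2, -0.0]
grip_width: 0.246
```

>>> drive_tool(rows=[[[0, 0, 0, 0, 0, 0], [0, 0, 0, 0, 0, 0], [0, 0, 0, 0, 0, 0], [0, 0, 0.15, 0, 0, 0], [0, 0, 0.45, 0, 0, 0], [0, 0, 0.8, 0, 0, 0], [0, 0, 0.8, 0, 0, 0]]], fingers=0.1)

```text
time_s: 12.98
eef_pos: [516.0, -62.5, 291.6]
ee_rot: [0.002, 0.58, 0.814, 0.0]
force: [-0.2, 0.1, -0.4]
grip_width: 0.549
```

```bash
python3 look.py w9
```

```text
[516.00199634 -62.52913269 291.63666843] 0.5494723807932224 turn needed (norm) [ 0.0009  0.0019 -0.0003]
green [ 246.1 -258.8] [ 245.3 -352.2]
orange [ 246.6 -108.8] [ 246.1 -154.4]
blue [247.  13.] [246.6  -1.6]
grey [247.2 114. ] [246.9 120.3]
purple [247.5 199.1] [247.2 219.4]
```

View pics/w9.png

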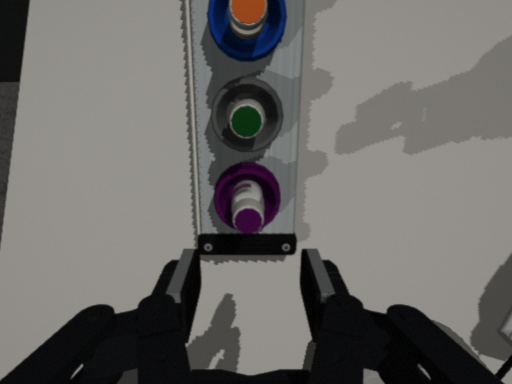

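>>> drive_tool(rows=[[[-0.12, 0.35, 0, 0, 0, 0], [-0.24, 0.7, 0, 0, 0, 0], [-0.33, 0.97, 0, 0, 0, 0]]])

```text
time_s: 13.4
eef_pos: [481.9, 35.8, 289.3]
ee_rot: [-0.001, 0.58, 0.814, -0.0]
force: [0.8, -0.1, 0.5]
grip_width: 0.553
```

>>> drive_tool(rows=[[[-0.06, 0.155, 0, 0, 0, 0], [-0.06, 0.155, -0.2, 0, 0, 0], [-0.06, 0.155, -0.3, 0, 0, 0], [-0.06, 0.155, -0.3, 0, 0, 0]]])

```text
time_s: 13.9
eef_pos: [475.9, 51.0, 258.7]
ee_rot: [-0.001, 0.58, 0.814, -0.001]
force: [-0.3, 0.4, 0.1]
grip_width: 0.55
```

```bash
python3 look.py w10
```

```text
[475.86794738  50.98284869 258.68847241] 0.5502243200632643 turn needed (norm) [-0.0002 -0.0021 -0.0001]
green [250.6   3.5] [250.6 -17. ]
orange [250.7 121.3] [250.7 130.1]
blue [250.8 218. ] [250.7 245.5]
grey [250.6 298.9] [250.6 338.6]
purple [250.7 367.5] [250.7 415.2]
```

View pics/w10.png

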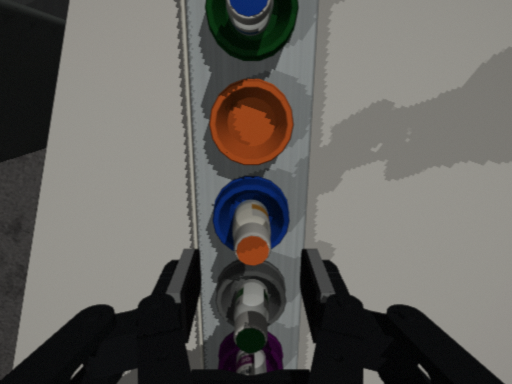

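>>> drive_tool(rows=[[[0.017, -0.005, -0.15, 0, 0, 0], [0.017, -0.005, -0.35, 0, 0, 0], [0.017, -0.005, -0.47, 0, 0, 0], [0.017, -0.005, -0.51, 0, 0, 0], [0.017, -0.005, -0.51, 0, 0, 0], [0.017, -0.005, -0.51, 0, 0, 0]]])

```text
time_s: 14.7
eef_pos: [477.9, 50.5, 208.7]
ee_rot: [-0.0, 0.58, 0.814, -0.0]
force: [-1.3, 1.0, 0.1]
grip_width: 0.549
```

>>> drive_tool(rows=[[[0, 0, 0, 0, 0, 0], [0, 0, 0, 0, 0, 0], [0, 0, 0, 0, 0, 0], [0, 0, 0, 0, 0, 0], [0, 0, 0, 0, 0, 0]]], fingers=-1)

```text
time_s: 15.32
eef_pos: [478.1, 50.4, 209.2]
ee_rot: [-0.0, 0.58, 0.814, -0.0]
force: [-1.3, -0.5, 6.2]
grip_width: 0.244
```

>>> drive_tool(rows=[[[0, 0, 0.15, 0, 0, 0], [0, 0, 0.35, 0, 0, 0], [-0.06, 0.18, 0.4, 0, 0, 0], [-0.13, 0.37, 0.4, 0, 0, 0], [-0.2, 0.57, 0.4, 0, 0, 0], [-0.2, 0.57, 0.4, 0, 0, 0], [-0.2, 0.57, 0.4, 0, 0, 0]]])

```text
time_s: 16.2
eef_pos: [458.0, 107.6, 249.2]
ee_rot: [-0.0, 0.58, 0.814, -0.0]
force: [0.8, 0.2, -0.6]
grip_width: 0.243
```

```bash
python3 look.py w11
```

```text
[457.96760725 107.55281042 249.15891093] 0.2426249432689994 turn needed (norm) [ 0.0002 -0.0002 -0.0005]
green [246.8 121.3] [246.1 130.8]
orange [247.2 222.4] [246.6 252.5]
blue [247.5 306.2] [247.1 349.4]
grey [247.6 376.8] [247.2 428.3]
purple [247.9 437. ] [247.5 493.8]
```

View pics/w11.png

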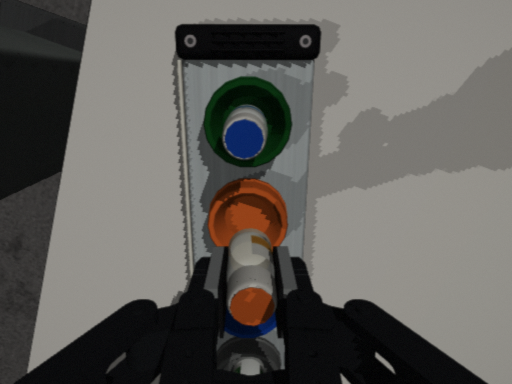

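```bash
cat > off.py <<'E'
import sys
from st import *
u,v,d=map(float,sys.argv[1:4])
c=viewer.calibration("wrist"); s,r,rv=state(); m=r.as_matrix(); p=s["eef_pos"]
q=ray(c,u,v,p[2]-d)-p; print("row-left,across",(m.T@q).round(1)[:2],"cap world",(p+q).round(1))
E
python3 off.py 252.5 304 140.2
python3 - <<'E'
import cv2,numpy as np
b=cv2.imread("pics/w11.png")[175:335,180:320]
cv2.imwrite("pics/c11b.png",cv2.resize(b,None,fx=4,fy=3.7,interpolation=cv2.INTER_CUBIC))
E
```

```text
row-left,across [0.9 1.6] cap world [459.3 108.6 109. ]
```

View pics/c11b.png

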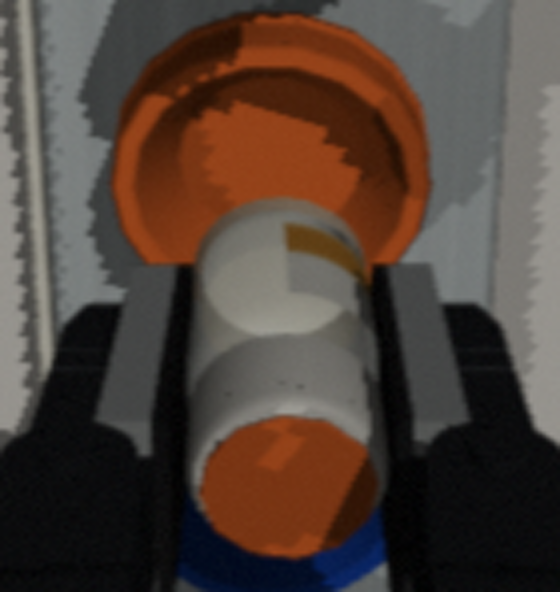

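>>> drive_tool(rows=[[[-0.01, 0, -0.15, 0, 0, 0], [-0.01, 0, -0.28, 0, 0, 0], [-0.01, 0, -0.36, 0, 0, 0], [-0.01, 0, -0.4, 0, 0, 0], [-0.01, 0, -0.4, 0, 0, 0], [-0.01, 0, -0.4, 0, 0, 0]]])

```text
time_s: 17.0
eef_pos: [457.2, 107.3, 209.3]
ee_rot: [0.0, 0.581, 0.814, -0.0]
force: [-0.5, 0.3, -0.7]
grip_width: 0.244
```

>>> drive_tool(rows=[[[0, 0, 0, 0, 0, 0], [0, 0, 0, 0, 0, 0], [0, 0, 0, 0, 0, 0], [0, 0, 0.15, 0, 0, 0], [0, 0, 0.4, 0, 0, 0], [0, 0, 0.6, 0, 0, 0], [0, 0, 0.6, 0, 0, 0]]], fingers=0.1)

```text
time_s: 17.88
eef_pos: [457.4, 107.3, 271.0]
ee_rot: [0.002, 0.58, 0.814, 0.001]
force: [-0.0, -0.6, -0.5]
grip_width: 0.548
```

>>> drive_tool(rows=[[[-0.06, 0.18, 0, 0, 0, 0], [-0.12, 0.36, 0, 0, 0, 0], [-0.19, 0.55, 0, 0, 0, 0], [-0.19, 0.55, 0, 0, 0, 0], [-0.19, 0.55, 0, 0, 0, 0]]])

```text
time_s: 18.5
eef_pos: [438.6, 161.9, 270.8]
ee_rot: [0.002, 0.58, 0.814, 0.001]
force: [0.2, 0.6, 0.6]
grip_width: 0.551
```

```bash
python3 look.py w12
```

```text
[438.580749   161.90404199 270.78510125] 0.5507718990534062 turn needed (norm) [ 0.0003  0.0023 -0.0001]
green [247.  205.9] [246.7 229.8]
orange [247.4 284.1] [247.2 319.4]
blue [247.7 350.9] [247.5 393.8]
grey [247.8 408.6] [247.7 456.6]
purple [248.  458.8] [247.9 510.2]
```

View pics/w12.png

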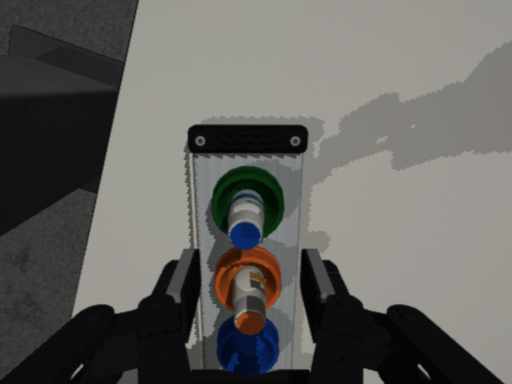

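>>> drive_tool(rows=[[[-0.02, 0, -0.2, 0, 0.002, 0], [-0.02, 0, -0.4, 0, 0.002, 0], [-0.02, 0, -0.57, 0, 0.002, 0], [-0.02, 0, -0.62, 0, 0.002, 0], [-0.02, 0, -0.63, 0, 0.002, 0], [-0.02, 0, -0.63, 0, 0.002, 0]]])

```text
time_s: 19.3
eef_pos: [436.9, 161.7, 208.3]
ee_rot: [0.001, 0.581, 0.814, 0.0]
force: [-0.5, 0.1, 0.6]
grip_width: 0.552
```

>>> drive_tool(rows=[[[0, 0, 0, 0, 0, 0], [0, 0, 0, 0, 0, 0], [0, 0, 0, 0, 0, 0], [0, 0, 0, 0, 0, 0], [0, 0, 0, 0, 0, 0]]], fingers=-1)

```text
time_s: 19.92
eef_pos: [437.0, 161.7, 208.8]
ee_rot: [0.001, 0.581, 0.814, 0.001]
force: [-0.9, -0.7, 6.1]
grip_width: 0.244
```

>>> drive_tool(rows=[[[0, 0, 0.15, 0, 0, 0], [0, 0, 0.45, 0, 0, 0], [0, 0, 0.8, 0, 0, 0], [0, 0, 0.8, 0, 0, 0]]])

```text
time_s: 20.42
eef_pos: [437.3, 161.8, 290.8]
ee_rot: [0.003, 0.581, 0.814, 0.002]
force: [0.4, 0.7, -0.8]
grip_width: 0.242
```

>>> drive_tool(rows=[[[0.06, -0.18, 0, 0, 0, 0], [0.14, -0.4, 0, 0, 0, 0], [0.22, -0.65, 0, 0, 0, 0], [0.32, -0.95, 0, 0, 0, 0]]])

```text
time_s: 20.92
eef_pos: [469.3, 66.1, 289.7]
ee_rot: [0.002, 0.58, 0.814, 0.002]
force: [0.1, -0.3, -0.7]
grip_width: 0.241
```

>>> drive_tool(rows=[[[0.07, -0.15, 0, 0, 0.003, 0], [0.07, -0.15, -0.2, 0, 0.003, 0], [0.07, -0.15, -0.4, 0, 0.003, 0], [0.07, -0.15, -0.4, 0, 0.003, 0], [0.07, -0.15, -0.4, 0, 0.003, 0]]])

```text
time_s: 21.55
eef_pos: [476.4, 51.3, 250.1]
ee_rot: [0.0, 0.58, 0.814, 0.0]
force: [0.4, -0.9, 0.1]
grip_width: 0.245
```

```bash
python3 look.py w13
```

```text
[476.42069349  51.31802572 250.07856927] 0.2448110528907237 turn needed (norm) [-0.0002  0.0005 -0.0003]
green [247.7  -0.7] [247.2 -23.6]
orange [248.1 122.8] [247.7 132.5]
blue [248.3 223.2] [248.1 253.3]
grey [248.4 306.6] [248.2 349.6]
purple [248.6 376.8] [248.4 428. ]
```

View pics/w13.png

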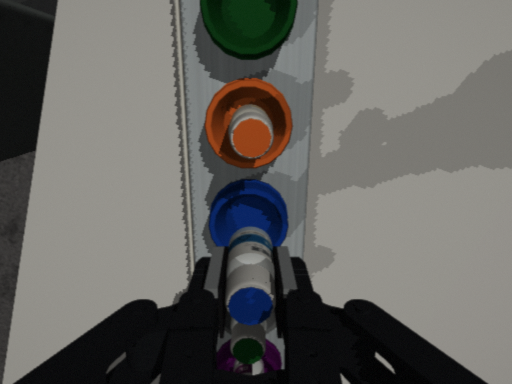

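>>> drive_tool(rows=[[[0, 0, -0.15, 0, 0, 0], [0, 0, -0.28, 0, 0, 0], [0, 0, -0.36, 0, 0, 0], [0, 0, -0.41, 0, 0, 0], [0, 0, -0.41, 0, 0, 0], [0, 0, -0.41, 0, 0, 0]]])

```text
time_s: 22.35
eef_pos: [476.5, 51.3, 209.3]
ee_rot: [0.001, 0.58, 0.814, 0.001]
force: [0.7, -0.2, -0.6]
grip_width: 0.241
```

>>> drive_tool(rows=[[[0, 0, 0, 0, 0, 0], [0, 0, 0, 0, 0, 0], [0, 0, 0, 0, 0, 0], [0, 0, 0.15, 0, 0, 0], [0, 0, 0.4, 0, 0, 0], [0, 0, 0.6, 0, 0, 0], [0, 0, 0.6, 0, 0, 0]]], fingers=0.1)

```text
time_s: 23.22
eef_pos: [476.8, 51.3, 271.1]
ee_rot: [0.002, 0.58, 0.814, 0.001]
force: [0.6, -0.5, 0.0]
grip_width: 0.547
```

>>> drive_tool(rows=[[[0.06, -0.18, 0, 0, 0, 0], [0.12, -0.36, 0, 0, 0, 0], [0.19, -0.56, 0, 0, 0, 0], [0.19, -0.56, 0, 0, 0, 0], [0.19, -0.56, 0, 0, 0, 0]]])

```text
time_s: 23.85
eef_pos: [495.7, -5.0, 270.7]
ee_rot: [0.002, 0.581, 0.814, 0.001]
force: [-0.6, 0.2, -0.7]
grip_width: 0.549
```

```bash
python3 look.py w14
```

```text
[495.65453879  -4.96123639 270.66772349] 0.5491350670311357 turn needed (norm) [-0.0001  0.0028  0.    ]
green [ 246.1 -128.1] [ 245.5 -185.9]
orange [246.7   8.3] [246.3  -9.3]
blue [247.2 119.2] [246.9 127.2]
grey [247.4 211.3] [247.2 236. ]
purple [247.7 288.8] [247.6 324.6]
```

View pics/w14.png

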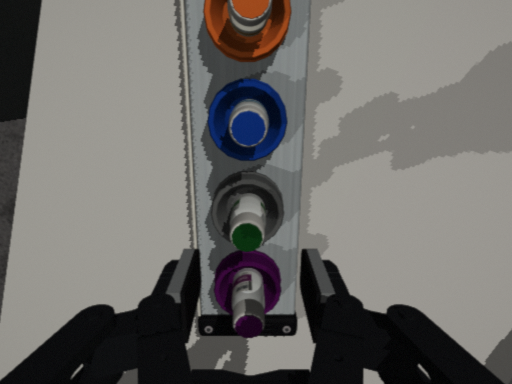

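>>> drive_tool(rows=[[[-0.01, 0, -0.2, 0, 0.003, 0], [-0.01, 0, -0.4, 0, 0.003, 0], [-0.01, 0, -0.57, 0, 0.003, 0], [-0.01, 0, -0.62, 0, 0.003, 0], [-0.01, 0, -0.63, 0, 0.003, 0], [-0.01, 0, -0.63, 0, 0.003, 0]]])

```text
time_s: 24.65
eef_pos: [494.7, -4.6, 208.3]
ee_rot: [0.0, 0.58, 0.814, 0.0]
force: [0.1, -0.5, 0.6]
grip_width: 0.55
```

>>> drive_tool(rows=[[[0, 0, 0, 0, 0, 0], [0, 0, 0, 0, 0, 0], [0, 0, 0, 0, 0, 0], [0, 0, 0, 0, 0, 0], [0, 0, 0, 0, 0, 0]]], fingers=-1)

```text
time_s: 25.28
eef_pos: [494.9, -4.6, 208.9]
ee_rot: [0.001, 0.58, 0.814, 0.0]
force: [-0.8, 0.1, 5.2]
grip_width: 0.241
```

>>> drive_tool(rows=[[[0, 0, 0.15, 0, 0, 0], [0, 0, 0.45, 0, 0, 0], [0, 0, 0.8, 0, 0, 0], [0, 0, 0.8, 0, 0, 0]]])

```text
time_s: 25.78
eef_pos: [495.2, -4.6, 291.7]
ee_rot: [0.003, 0.58, 0.814, 0.001]
force: [-0.4, 0.5, -0.8]
grip_width: 0.243
```

>>> drive_tool(rows=[[[-0.06, 0.18, 0, 0, 0, 0], [-0.14, 0.4, 0, 0, 0, 0], [-0.22, 0.65, 0, 0, 0, 0], [-0.29, 0.85, 0, 0, 0, 0]]])

```text
time_s: 26.28
eef_pos: [465.2, 82.1, 290.9]
ee_rot: [0.002, 0.58, 0.815, 0.001]
force: [-0.1, -0.4, -0.2]
grip_width: 0.245
```

>>> drive_tool(rows=[[[-0.12, 0.35, 0, 0, 0.002, 0], [-0.23, 0.68, 0, 0, 0.002, 0], [-0.285, 0.83, 0, 0, 0.002, 0], [-0.285, 0.83, -0.2, 0, 0.002, 0], [-0.285, 0.83, -0.41, 0, 0.002, 0], [-0.285, 0.83, -0.41, 0, 0.002, 0], [-0.285, 0.83, -0.41, 0, 0.002, 0]]])

```text
time_s: 27.15
eef_pos: [436.8, 165.1, 250.4]
ee_rot: [0.001, 0.58, 0.815, 0.0]
force: [0.0, 0.0, -0.5]
grip_width: 0.242
```

```bash
python3 look.py w15; 
```

```text
[436.8488029  165.07616913 250.4149499 ] 0.2420168466020276 turn needed (norm) [ 0.0009  0.0015 -0.0009]
green [248.4 222.9] [248.3 253. ]
orange [248.6 306. ] [248.4 348.9]
blue [248.7 376. ] [248.6 427.1]
grey [248.6 435.8] [248.5 492. ]
purple [248.7 487.4] [248.7 546.7]
```

View pics/w15.png

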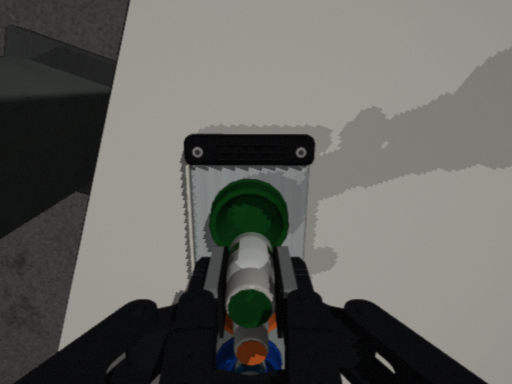

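>>> drive_tool(rows=[[[0, 0, -0.15, 0, 0, 0], [0, 0, -0.28, 0, 0, 0], [0, 0, -0.36, 0, 0, 0], [0, 0, -0.41, 0, 0, 0], [0, 0, -0.41, 0, 0, 0], [0, 0, -0.41, 0, 0, 0]]])

```text
time_s: 27.95
eef_pos: [437.0, 165.1, 209.7]
ee_rot: [0.002, 0.58, 0.815, 0.0]
force: [-0.0, 0.3, -0.8]
grip_width: 0.247
```

>>> drive_tool(rows=[[[0, 0, 0, 0, 0, 0], [0, 0, 0, 0, 0, 0], [0, 0, 0, 0, 0, 0], [0, 0, 0.15, 0, 0, 0], [0, 0, 0.4, 0, 0, 0], [0, 0, 0.8, 0, 0, 0], [0, 0, 1, 0, 0, 0]]], fingers=0.1)

```text
time_s: 28.82
eef_pos: [437.0, 165.1, 312.6]
ee_rot: [0.003, 0.58, 0.815, 0.002]
force: [-0.0, -0.1, 0.2]
grip_width: 0.547
```

>>> drive_tool(rows=[[[0.1, -0.2, 0.3, 0, 0, 0], [0.2, -0.5, 0.6, 0, 0, 0], [0.35, -0.9, 0.9, 0, 0, 0], [0.35, -0.9, 0.9, 0, 0, 0], [0.35, -0.9, 0.9, 0, 0, 0]]])

```text
time_s: 29.45
eef_pos: [471.5, 75.4, 402.7]
ee_rot: [0.003, 0.58, 0.815, 0.002]
force: [0.8, 1.4, -0.0]
grip_width: 0.549
```

```bash
python3 look.py w16; python3 - <<'E'
from h import *
import cv2
im=viewer.capture("scene"); cv2.imwrite("pics/s16.png",cv2.resize(cv2.cvtColor(im,cv2.COLOR_RGB2BGR)[150:350,170:360],None,fx=3,fy=3,interpolation=cv2.INTER_CUBIC))
E
```

```text
[471.52398783  75.40961555 402.65049622] 0.5485143350818443 turn needed (norm) [ 0.0004  0.004  -0.0009]
green [243.3  65. ] [242.8  62.9]
orange [243.7 129.2] [243.2 134.9]
blue [244.1 186.5] [243.7 198.2]
grey [244.3 237.9] [243.9 254.5]
purple [244.6 284.3] [244.2 304.6]
```

View pics/w16.png

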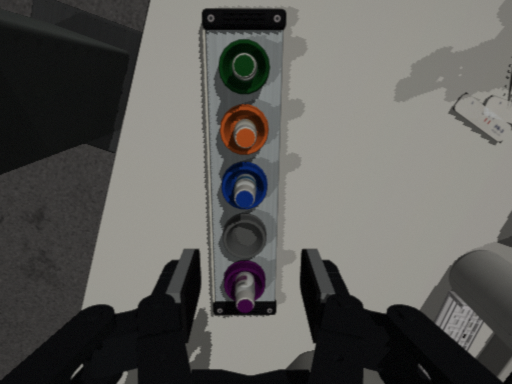

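View pics/s16.png

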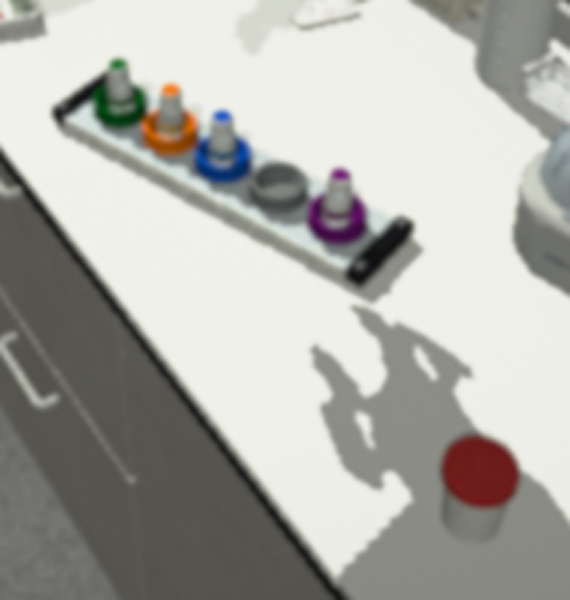

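```bash
python3 - <<'E'
from h import *
import cv2
c=viewer.calibration("scene"); im=cv2.cvtColor(viewer.capture("scene"),cv2.COLOR_RGB2BGR)
b=cv2.resize(im[160:250,180:320],None,fx=5.7,fy=5.7,interpolation=cv2.INTER_CUBIC)
for n,x,y in [("green",436.8,165.5),("orange",456.4,108.8),("blue",476,52.1),("purple",515.1,-61.4)]:
    p=proj(c,[x,y,69]); q=((p-[180,160]+.5)*5.7).astype(int); cv2.circle(b,tuple(int(t) for t in q),2,(0,255,255),-1)
cv2.imwrite("pics/s17.png",b)
E
```

```text
(no output)
```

View pics/s17.png

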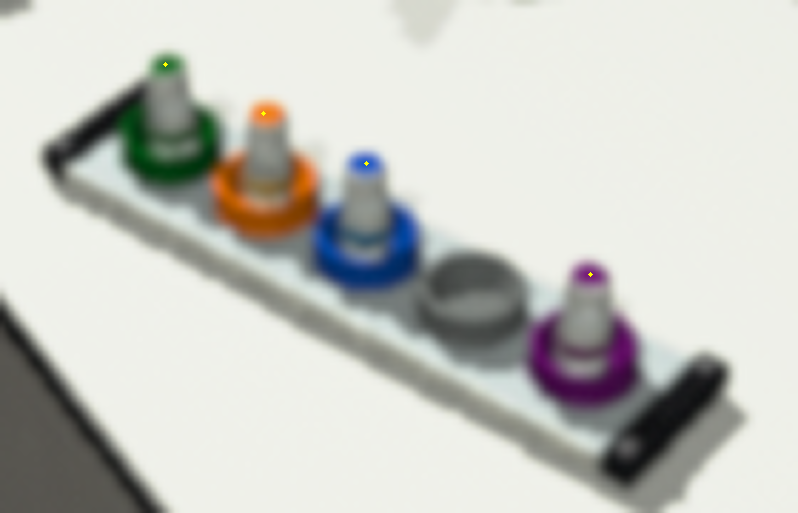

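All four caps match where they should project at full seating depth, the grey seat is empty, and the gripper is clear.

```bash
python3 -c "
from rig import ctrl
print(ctrl.finish_job())"
```

```text
the job is handed in; nothing more can be done
None
```

The job is handed in after about 30 s of robot time: each vial now stands in the seat of its own colour. I parked green in the grey seat, moved purple, orange and blue home, then moved green from grey to its own seat.

**Last checks:** In the final scene and wrist pictures all four vials stand upright. Each cap is within about 2 mm of where it should appear when fully down (scene picture); in the last wrist picture the green cap was about 4 px off, along with its seat. The grey seat is empty, the gripper is clear, and the red-lidded cup was never approached.

**Disagreements along the way:**
- Closing on each vial except green's first pick gave a brief upward force of 5–6 N, whose cause I did not establish.
- Purple and orange hung a few degrees off vertical in the gripper, and stood upright once released.

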